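# Shut the test chamber and lock its door with the R-clip

### The arm

A 6-joint arm with a two-finger parallel gripper is mounted at the origin on a cart in front of the work surface, level with it; the furniture and walls round the work are solid. World frame = base frame: x ahead of the robot, y to its left, z up, the work surface at z = 0. Lengths are in m, angles in degrees, forces in N, time in s.
With the tool pointing down it reaches from about 0.4 to 0.825 m from the base axis. Payload 7 kg.
Tool frame: the origin (TCP) lies at the very end of the fingers, on their centre line; the grasp point (between the pads) lies 19 mm behind it; z points along the fingers, y is the line along which they close (so a half turn about z gives the same grasp; the last joint's range is limited). The gripper opens to 88 mm and grips with 3 to 60 N. Pads are 19 mm wide; open, the fingers measure 130 mm over their backs; the gripper's body (78 mm by 193 mm) begins 47 mm behind the grasp point.
Start: joints at [86.236, 20.546, 0.682, 0, -70.136, -16.507], TCP at [0.234, 0.633, 0.227] pointing down, gripper open.
Joint ranges: [-176.03, 176.03], [-82.01, 121.73], [-58.28, 71.71], [-173.87, 95.51], [-174.79, -0.11], [-173.66, 173.66]. Speed limits (degrees/s): [136.94, 136.94, 172.46, 180, 180, 180].

### API

Orientations are given as [roll, pitch, yaw] about the fixed x, y, z axes, in that order (R = Rz(yaw) Ry(pitch) Rx(roll)).
In Python, from plant import get_state, imaging, r, finder gives the robot as it stands.
- The arm moves only by the shell command python3 -m handwheel 'ROWS' [FORCE]. ROWS is JSON, a list of rows, each a list of 5 numbers: the closure, from 0 (fully open) to 1 (shut), then the shift along the world's x, y, z in cm, then the turn about the world's z in degrees. A call has 1 to 8 rows; each row is the pose to reach, as a shift and turn from the pose commanded when the call began; what a row does not reach only later rows make up. A row lasts 1/8 s, in which the tool goes at most 62.5 mm and 10.7 degrees, less where a joint would pass 70% of its speed; a pose out of reach is approached as far as the arm can. A call with a gripper value outside its range is refused whole. The fingers move at their own pace and stop on an object; FORCE is the grip in N (left out, the last holds). Time passes only in rows, so rows that repeat a pose let the fingers close. It gives the time, the measured TCP pose, the force, the opening and the grip force at its end, in the units of the state.
- get_state(): the state, without advancing time (a new reading comes with each control period).
- imaging.capture(name): name is "side" or "top" or "wrist"; returns (picture, depth): 420x560x3 uint8, red, green, blue; 420x560 float32, m along the optical axis (not along the pixel's ray), 0 where there is no reading.
- imaging.get_calibration(name): a dict with "fx", "fy", "cx", "cy" (pixels), "rvec" (rotation vector, rad) and "tvec" (3), from world to camera coordinates, as OpenCV has them; the wrist camera has in their place "hand_eye" (4x4, takes a point from camera to tool coordinates, whose origin is the TCP and whose axes are the flange's). Camera axes: x right, y down, z forward; pixel columns grow to the right and rows downward; lengths in m; the calibration is good to about 2 mm. A picture is of the moment at which its call begins: read the wrist's pose just before it. get_calibration takes no time and is no camera call.
- r.close_job(): hands the job in; it is judged then, once.
Trained networks look in the newest picture that a camera, given by its name, has taken for a name from the list of things; names that differ only in an ending like _2 or _b are one class to them, and where a whole thing is asked for, a point or a joint stands for the part that bears it (a point fixed in the world has none). Each returns a list of dicts, best first, with "p" (0 to 1); they miss things now and then, are a little off and sometimes report something else, mostly with a low value. They report only what shows in the picture. A call takes as long as a camera call. They do not tell look-alikes from the thing itself.
- finder.cut_out(camera, query): "region" (420x560 bool, what is visible of it) and "pixel" ([column, row] in pixels, amid what is visible of it).
The state is a dict: "time_s": time; "joints": joint angles; "qd": joint speeds; "joint_torque": joint torques, N m; "tcp_pos": TCP position; "eef_rot": TCP orientation; "contact_force": force on the tool from outside, world axes, zero at the start; "moment": the same for the moment, N m; "gripper_width": finger opening in m; "gripper_force": force on a finger pad.
Only numpy, scipy, OpenCV 4.12 (cv2) and the standard library are available. Lean on these libraries where they do the work, as an engineer would, in place of code of your own. Each camera call takes 0.05 s, during which the arm holds its last target. There are 200 camera calls.

### The job

Swing the test chamber's bottom-hinged front door up until it is fully shut with the stud standing out through its notch, and only then lock it: take the larger R-clip (the one that fits the stud) out of the rack and push its straight leg down through the cross hole of the stud until the bow springs over the stud and sits round it. Let go of the clip, and leave the small clip, the straight U-pin and everything else on the bench where it is.

Things in the scene. Friction and masses are not known exactly. Their poses are not given: they have to be found in the camera images.
- chamber: Grey open-fronted sheet-metal test box, fixed, 120 deep (its x) x 170 wide (y) x 100 mm high. Origin: middle of its front face at bench height; x points into the box (the front looks along -x), z up. A 16 mm round steel stud stands 46 mm out of the front face along -x, at mid width, 80 mm above the bench, with a vertical cross hole.
- door (a joint): Angle of the chamber's bottom-hinged aluminium door: 0 = shut (upright), grows as its top swings out to the robot, stop at 1.3 rad. Hinge line along the chamber's y, 6 mm in front of the front face, 14 mm above the bench. Stiff hinge, 0.09 N m: it stays where it is left; 2 to 8 N at its top edge moves it. Push along its arc: wide open, a level push on the edge jams.
- door_edge (a point): Mid-width point of the door's outer top edge, 78 mm from the hinge, moving with the door. The door is 160 wide, 78 high, 8 mm thick; a notch for the stud, 26 wide and 28 mm deep, is cut in its top at mid width, so the edge is solid from 13 to 80 mm either side of this point. Shut, the edge is 92 mm above the bench, 10 mm in front of the front face.
- stud_hole (a point): Centre of the stud's cross hole: on the stud's axis, 34 mm in front of the chamber's front face, 80 mm above the bench. The hole is vertical, 6.4 mm square, goes right through, and has a small lead-in at its mouth 8 mm above this point. With the door shut 24 mm are free between it and the door. Axes as the chamber's.
- rack: Grey plastic block, fixed, 104 (its x) x 50 (its y) x 31 mm high, with three slots 19 mm deep and 36 mm apart along its x, in which the R-clip, the small clip and the straight U-pin stand upright in any order, their planes along the rack's y. Origin: centre of its underside.
- clip: The larger R-clip, loose in the rack (may lean 0.15 rad), 30 g. Origin: lower tip of its straight leg; z up the leg, y from the straight leg to the bowed leg, x normal to its plane. Straight leg 4.4 mm round, 54 mm long below the head. In the rack its z = 19 mm is level with the block's top. Seated, its y lies along the chamber's y, either way round.
- clip_spring (a joint): Spread of the clip's bowed leg (rad): 0 = relaxed, about 0.16 while its throat passes the stud, near 0 again once the bow sits round the stud. Snapping it over takes about 4 to 10 N downward.
- clip_bow (a point): Point on the straight leg, 36 mm above its tip, level with the middle of the bow; it meets stud_hole when the clip is seated. The bowed leg (4 mm sprung wire, beside the straight leg, out to y = 14 mm) curves round a 16 mm stud here, narrows to a throat 9 mm below and 9 mm above, and ends in a flare 19 mm below this point.
- clip_grip (a point): Centre of the clip's black moulded head, 68 mm above the leg's tip and 5 mm from the leg's axis towards the bow. The head is 14 mm thick (clip x), 24 mm wide (clip y), 26 mm high (from 54 to 80 mm above the tip); it can be gripped either way.
- small_clip: Smaller R-clip with the same kind of head, leg only 40 mm long, bow for a 10 mm stud: too small here, stays in the rack (its head stands 14 mm lower than the others). Origin: tip of its leg.
- plain_pin: U-shaped pin with the same head and two straight 54 mm legs, no bow: stays in the rack. Origin: tip of one leg.
- bottle: White solvent bottle, 62 mm round, 128 mm high, standing beside the chamber on its right. Origin: centre of its underside. Bystander.
- speaker_b: Loudspeaker driver lying face down, 78 x 78 x 45 mm. Origin: centre of its underside. Bystander.
- spacer_a: Aluminium stand-off, 16 x 18 x 30 mm, upright in front of the chamber. Origin: centre of its underside. Bystander.
- spacer_b: Aluminium stand-off like spacer_a. Bystander.
Things that resemble listed ones, but are neither listed nor needed, are in the scene too. Leave any orange look-alike of the clip alone.

How it is judged:
By the outcome, as a careful person would: the job done as asked, in the order asked, and still so for the second after the job is handed in, with the robot touching nothing.
It also fails if it takes over 59 s, if anything falls off the work surface, if the arm or the gripper's body presses on something with over 40 N, if the wrist force passes 120 N, or if a joint passes its speed limit or range.

## Working session

There is one attempt and no reset: what is moved stays moved. The work goes in short steps, Python scripts to look and compute and a shell command to move; the robot and the scene stay as the last step left them, time stands still between calls to the robot, and variables do not carry over. Pictures are saved under pics/ and viewed, at most 10 in all, crops included, and the job is handed in when it is done.

```bash
ls; mkdir -p pics; cat > h.py <<'E'
import numpy as np, cv2
from scipy.spatial.transform import Rotation as R
from plant import get_state, imaging, r, finder
def T(name, st=None):
    c=imaging.get_calibration(name)
    if name=="wrist":
        st=st or get_state(); M=np.eye(4); M[:3,:3]=R.from_euler('xyz',st['eef_rot'],degrees=True).as_matrix(); M[:3,3]=st['tcp_pos']
        return c, M@np.array(c['hand_eye'])
    M=np.eye(4); M[:3,:3]=cv2.Rodrigues(np.array(c['rvec'],float))[0]; M[:3,3]=np.ravel(c['tvec']); return c,np.linalg.inv(M)
def cloud(name):
    st=get_state(); c,M=T(name,st); p,d=imaging.capture(name)
    v,u=np.mgrid[:420,:560]; P=np.stack([(u-c['cx'])/c['fx']*d,(v-c['cy'])/c['fy']*d,d],-1)@M[:3,:3].T+M[:3,3]
    P[d==0]=np.nan
    return p,d,P
def save(p,f): cv2.imwrite('pics/'+f,p[...,::-1])
E
python3 - <<'E'
from h import *
print(get_state())
out=[]
for n in ("top","side"):
    p,d,P=cloud(n); np.savez(f'{n}.npz',p=p,P=P); out.append(p)
    for q in ("chamber","door","rack","clip","small_clip","plain_pin","bottle","speaker_b","spacer_a"):
        for o in finder.cut_out(n,q)[:4]:
            m=o['region']; print(n,q,round(o['p'],2),np.round(o['pixel']),m.sum(),np.round(np.nanmedian(P[m],0),3),'zmax',np.round(np.nanpercentile(P[m][:,2],98),3))
save(cv2.resize(out[0],(800,600)),'top.png');save(cv2.resize(out[1],(800,600)),'side.png')
E
```

```text
pics
{'time_s': 0.0, 'joints': array([ 8.62347814e+01,  2.05926234e+01,  6.32727658e-01, -1.86775590e-02,
       -7.01357495e+01, -1.65065664e+01]), 'qd': array([-0.03246821,  0.02566615,  0.02312188, -0.0015123 ,  0.01909962,
       -0.04795557]), 'joint_torque': array([-2.83019544e-04, -5.82716095e+01,  2.93039292e+01,  6.99648678e+00,
        6.81288730e-03, -1.68359693e-04]), 'tcp_pos': array([0.23373765, 0.63271197, 0.22560587]), 'eef_rot': array([ 1.79903308e+02, -1.03433645e-02, -2.02781374e+01]), 'contact_force': array([-0.89210371, -0.45817113, -0.21009079]), 'moment': array([-0.02246611, -0.0047938 , -0.03320446]), 'gripper_force': 0.0, 'gripper_width': 0.0876993610076423}
top chamber 0.69 [284. 175.] 6042 [0.658 0.16  0.098] zmax 0.103
top chamber 0.51 [280. 209.] 1312 [0.596 0.164 0.047] zmax 0.071
top door 0.63 [279. 210.] 1269 [0.595 0.164 0.049] zmax 0.071
top rack 0.73 [198. 266.] 892 [0.469 0.358 0.03 ] zmax 0.069
top clip 0.75 [210. 201.] 157 [0.623 0.333 0.01 ] zmax 0.017
top clip 0.64 [191. 248.] 99 [0.508 0.36  0.088] zmax 0.093
top small_clip 0.45 [280. 210.] 13
[... 714 characters left out ...]
] 1849 [0.47  0.382 0.029] zmax 0.033
side clip 0.83 [279. 276.] 243 [0.506 0.367 0.079] zmax 0.091
side small_clip 0.6 [309. 307.] 223 [0.438 0.393 0.068] zmax 0.076
side plain_pin 0.68 [238. 198.] 6712 [0.665 0.189 0.085] zmax 0.101
side plain_pin 0.54 [297. 284.] 290 [0.472 0.373 0.08 ] zmax 0.092
side bottle 0.57 [262. 146.] 754 [0.687 0.016 0.094] zmax 0.128
side speaker_b 0.68 [353. 175.] 844 [ 0.494 -0.058  0.028] zmax 0.042
side speaker_b 0.61 [300. 286.] 282 [0.472 0.373 0.079] zmax 0.092
side speaker_b 0.51 [309. 306.] 202 [0.438 0.394 0.068] zmax 0.076
side spacer_a 0.68 [344. 269.] 148 [0.429 0.243 0.018] zmax 0.029
side spacer_a 0.47 [367. 214.] 104 [0.425 0.072 0.021] zmax 0.03
```

View pics/top.png

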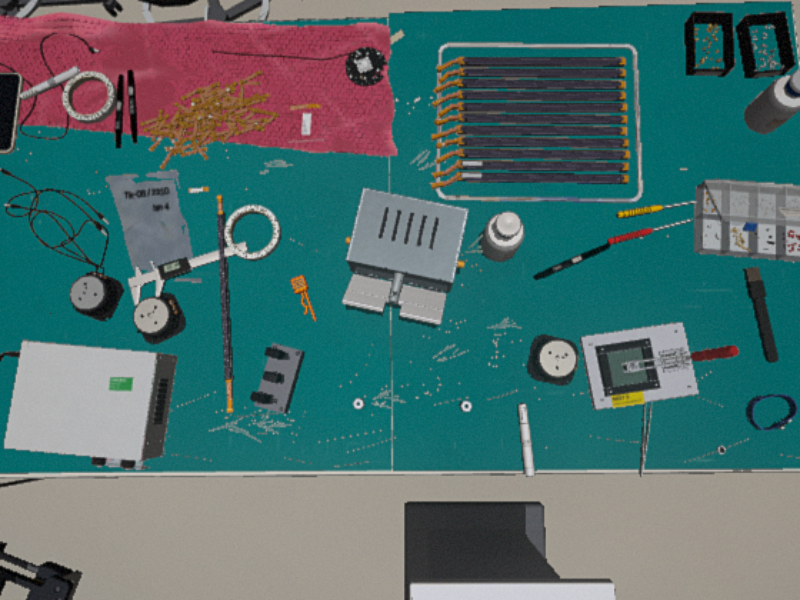

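View pics/side.png

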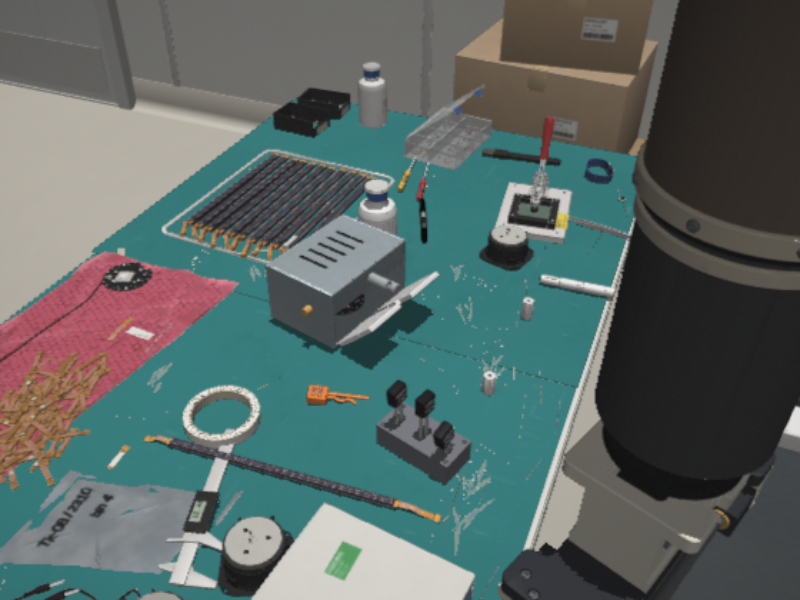

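The top view shows the chamber at (405,235) with the door open at (395,298) and the bottle at (503,238). The rack heads are at (277,353), (272,375) and (262,398), and an orange look-alike lies at (303,297). In the side view, the near head (443,434) is lower, so that is the small clip. The clip candidates are the far head (397,392) and the middle head (425,403).

```bash
python3 - <<'E'
from h import *
z=np.load('top.npz');P=z['P']
def rect(lo,hi,xr,yr):
    m=(P[...,2]>lo)&(P[...,2]<hi)&(P[...,0]>xr[0])&(P[...,0]<xr[1])&(P[...,1]>yr[0])&(P[...,1]<yr[1])
    q=P[m]; b=cv2.minAreaRect(q[:,:2].astype(np.float32)); print(m.sum(),b,'z',np.median(q[:,2])); print(cv2.boxPoints(b).round(4)); return q
rect(.09,.11,(.6,.78),(.05,.28))
rect(.02,.04,(.4,.54),(.3,.42))
q=P[(P[...,0]>.5)&(P[...,0]<.66)&(P[...,1]>.05)&(P[...,1]<.27)&(P[...,2]>.012)&(P[...,2]<.09)]
np.save('door.npy',q); print(len(q)); 
s=np.load('side.npz');p=s['p'][255:345,255:345];save(cv2.resize(p,(600,600),interpolation=cv2.INTER_CUBIC),'crop.png')
E
```

```text
4049 ((0.6888619065284729, 0.15394465625286102), (0.17016716301441193, 0.12138492614030838), 76.82188415527344) z 0.09920088686302009
[[0.6104 0.0849]
 [0.7286 0.0573]
 [0.7674 0.223 ]
 [0.6492 0.2506]]
778 ((0.47253429889678955, 0.36617615818977356), (0.05094790458679199, 0.10383923351764679), 74.18391418457031) z 0.02980785513235229
[[0.4156 0.3558]
 [0.5155 0.3275]
 [0.5294 0.3765]
 [0.4295 0.4048]]
1797
```

View pics/crop.png

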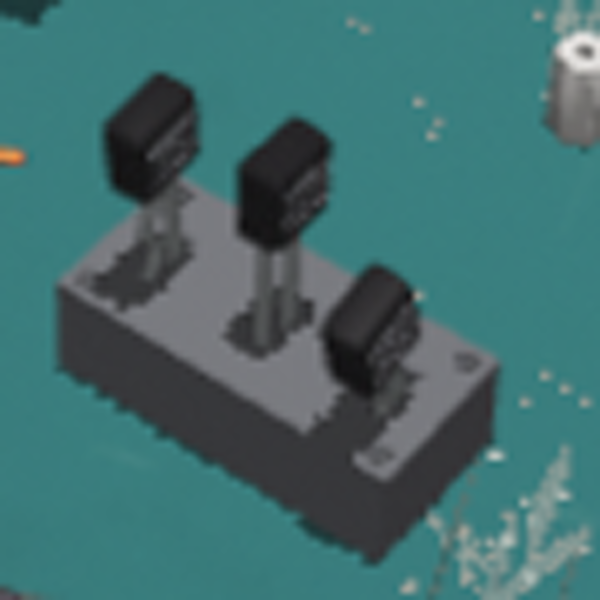

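The crop shows the far head (150,140) with uneven, bent legs, so it is the likely R-clip. The middle head (285,185) has two straight legs, so it is the U-pin. The near head (370,330) sits low and is the small clip. I'll confirm the choice with the wrist camera, but the door comes first.

```bash
cat >> h.py <<'E'
CH=np.array([.6298,.1678]); A=np.radians(-13.1); RX=np.array([np.cos(A),np.sin(A)]); RY=np.array([-np.sin(A),np.cos(A)])
def toch(P): d=P[...,:2]-CH; return np.stack([d@RX,d@RY,P[...,2]],-1)
def fromch(x,y): return CH+x*RX+y*RY
E
python3 - <<'E'
from h import *
q=toch(np.load('door.npy'));
for side in ((-.075,-.02),(.02,.075)):
    k=q[(q[:,1]>side[0])&(q[:,1]<side[1])&(q[:,0]<-.012)]
    f=np.polyfit(k[:,0],k[:,2],1); print(len(k),f,'slope deg',np.degrees(np.arctan(f[0])),'xmin',np.percentile(k[:,0],1),'zmax',np.percentile(k[:,2],99))
print('y range',np.percentile(q[q[:,0]<-.03][:,1],[1,99]))
st=q[(abs(q[:,1])<.008)&(q[:,2]>.08)]; print('stud',np.percentile(st,[1,50,99],axis=0) if len(st) else 0)
for y in (.05,):
  for x in (-.07,-.1,-.02): print(x,y,fromch(x,y))
s=get_state(); print(R.from_euler('xyz',s['eef_rot'],degrees=True).as_matrix().round(3))
# rack/clip: slots
E
```

```text
464 [-0.92327262  0.01536678] slope deg -42.71544351632404 xmin -0.06250817871665734 zmax 0.07117828393336215
452 [-0.91608883  0.01596736] slope deg -42.49245141059197 xmin -0.06230347759940574 zmax 0.07164632604912677
y range [-0.07814452  0.07809713]
stud [[-0.04497483 -0.00758831  0.08015869]
 [-0.01985148 -0.00042994  0.0856517 ]
 [ 0.00130754  0.00716454  0.08969773]]
-0.07 0.05 [0.57295425 0.23236439]
-0.1 0.05 [0.54373497 0.23916393]
-0.02 0.05 [0.62165305 0.22103182]
[[ 0.938 -0.346  0.   ]
 [-0.346 -0.938  0.   ]
 [-0.    -0.    -1.   ]]
```

```bash
python3 -m handwheel '[[1,31,-39.6,-2,7.2],[1,31,-39.6,-2,7.2],[1,31,-39.6,-2,7.2],[1,31,-39.6,-2,7.2],[1,31,-39.6,-2,7.2],[1,31,-39.6,-2,7.2],[1,31,-39.6,-4,7.2],[1,31,-39.6,-4,7.2]]' 20
```

```text
time_s: 2.0
tcp_pos: [0.5416, 0.24, 0.1878]
eef_rot: [-179.9, -0.0, -13.1]
contact_force: [0.5, 0.0, 0.1]
gripper_width: 0.0134
gripper_force: 0.0
```

```bash
python3 -m handwheel '[[1,0,-0.2,-6,0],[1,0,-0.2,-12,0],[1,0,-0.2,-13.7,0],[1,0,-0.2,-13.7,0]]'
```

```text
time_s: 2.5
tcp_pos: [0.5406, 0.2397, 0.0506]
eef_rot: [179.9, 0.0, -13.0]
contact_force: [0.1, 0.2, 1.0]
gripper_width: 0.0007
gripper_force: 0.0
```

```bash
python3 -m handwheel '[[1,2.3,-0.5,0,0],[1,2.9,-0.7,0.2,0],[1,3.4,-0.8,0.7,0],[1,4.2,-1.0,1.4,0],[1,5.0,-1.15,1.9,0],[1,5.9,-1.35,2.3,0],[1,6.8,-1.6,2.5,0],[1,6.8,-1.6,2.5,0]]'
```

```text
time_s: 3.5
tcp_pos: [0.6094, 0.2231, 0.0755]
eef_rot: [180.0, -0.0, -13.1]
contact_force: [0.1, 0.4, 0.3]
gripper_width: 0.0005
gripper_force: 0.0
```

```bash
python3 -m handwheel '[[1,0.5,-0.1,0.1,0],[1,1.0,-0.25,0.2,0],[1,1.4,-0.3,0.2,0],[1,1.4,-0.3,0.2,0]]'; python3 - <<'E'
from h import *
p,d,P=cloud('side'); save(p[120:300,170:350].repeat(3,0).repeat(3,1),'side2.png')
q=toch(P); 
for a,b in ((-.078,-.015),(.015,.078)):
  k=q[(q[...,1]>a)&(q[...,1]<b)&(q[...,0]<0.003)&(q[...,0]>-.06)&(q[...,2]>.02)&(q[...,2]<.1)]
  for zz in (.03,.05,.07,.085): 
    kk=k[abs(k[:,2]-zz)<.008]; print(a,zz,len(kk),np.percentile(kk[:,0],[10,50,90]).round(4) if len(kk) else '')
E
```

```text
time_s: 4.0
tcp_pos: [0.6201, 0.2204, 0.0774]
eef_rot: [179.9, 0.2, -13.1]
contact_force: [-11.8, 2.2, 5.3]
gripper_width: 0.0001
gripper_force: 5.9
-0.078 0.03 75 [-0.0106 -0.0093 -0.0081]
-0.078 0.05 66 [-0.0099 -0.0091 -0.008 ]
-0.078 0.07 103 [-0.01   -0.0088 -0.0077]
-0.078 0.085 118 [-0.0098 -0.0087 -0.0047]
0.015 0.03 121 [-0.0109 -0.0093 -0.0083]
0.015 0.05 117 [-0.0103 -0.009  -0.0074]
0.015 0.07 50 [-0.0096 -0.0084 -0.0073]
0.015 0.085 139 [-0.0312 -0.0259 -0.0069]
```

View pics/side2.png

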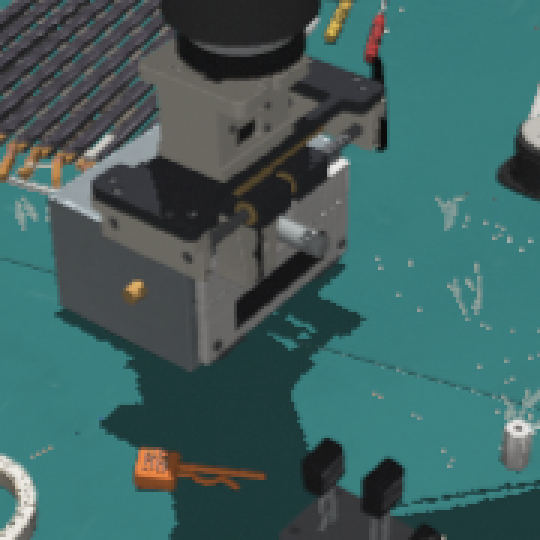

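The picture shows the door upright and flush with the stud standing out through its notch at (300,235). The depth is flat at −9 mm, so the door is shut. Next I back off and look at the rack with the wrist camera.

```bash
python3 -m handwheel '[[1,-3,0.7,0,0],[1,-6,1.5,0,0],[0.3,-8,4,5,0],[0,-11.5,8,10,-2.7],[0,-16,10,14,-2.7],[0,-16,10,14,-2.7]]'; python3 -c "
from h import *
c=imaging.get_calibration('wrist');print(c)
s=get_state();print(s['tcp_pos'],s['eef_rot'])
_,M=T('wrist');
for p in ([.507,.358,.08],[.473,.366,.08],[.438,.376,.07]):
  q=np.linalg.inv(M)@np.r_[p,1];print(q,c['fx']*q[0]/q[2]+c['cx'],c['fy']*q[1]/q[2]+c['cy'])"
```

```text
time_s: 4.8
tcp_pos: [0.4621, 0.323, 0.2216]
eef_rot: [-179.7, -0.2, -15.6]
contact_force: [-0.3, 0.8, -0.7]
gripper_width: 0.0349
gripper_force: 0.0
{'fx': 373.89979507706465, 'fy': 373.89979507706465, 'cx': 283.2061631145714, 'cy': 206.47497984961979, 'hand_eye': array([[-8.23497132e-05, -9.59737878e-01, -2.80897132e-01,
         7.64363476e-02],
       [ 9.99999829e-01,  8.38099261e-05, -5.79519124e-04,
        -1.91250339e-04],
       [ 5.79728422e-04, -2.80897131e-01,  9.59737707e-01,
        -1.58049887e-01],
       [ 0.00000000e+00,  0.00000000e+00,  0.00000000e+00,
         1.00000000e+00]])}
[0.46206363 0.32296317 0.22156903] [-1.79657117e+02 -1.67649713e-01 -1.56000816e+01]
[-0.04461316 -0.04300892  0.30001312  1.        ] 227.60575332992096 152.8739079638897
[-0.04317297 -0.00948406  0.30970898  1.        ] 231.0850927962952 195.02524106492297
[-0.0433244   0.02269885  0.32943808  1.        ] 234.03460231142594 232.23732278234002
```

```bash
python3 - <<'E'
from h import *
p,d,P=cloud('wrist'); np.savez('w1.npz',p=p,P=P)
save(cv2.resize(p[90:290,130:330],(800,800))[:600] if 0 else cv2.resize(p[100:260,140:330],(760,640))[:600],'w1.png')
for q in ("clip","plain_pin","small_clip"):
    for o in finder.cut_out('wrist',q)[:3]:
        m=o['region']; t=P[m]; h=t[(t[:,2]>np.nanpercentile(t[:,2],98)-.006)]
        print(q,round(o['p'],2),np.round(o['pixel']),m.sum(),'top',np.median(h,0).round(4),np.nanpercentile(t[:,2],98), cv2.minAreaRect(h[:,:2].astype(np.float32)))
E
```

```text
clip 0.91 [221. 154.] 739 top [0.5088 0.3633 0.0901] 0.09207332985403184 ((0.5082585215568542, 0.36433932185173035), (0.023972520604729652, 0.015060674399137497), 74.98664855957031)
clip 0.58 [229.  20.] 1120 top [0.6242 0.3398 0.0126] 0.014717169102696846 ((0.6221017837524414, 0.3403331935405731), (0.030667483806610107, 0.020211145281791687), 76.12788391113281)
clip 0.36 [547. 144.] 460 top [0.4252 0.0716 0.029 ] 0.030592105950290563 ((0.4249216616153717, 0.07137349992990494), (0.0063238926231861115, 0.01518463809043169), 78.1121826171875)
plain_pin 0.64 [234. 198.] 690 top [0.4727 0.3657 0.0914] 0.09290671522415199 ((0.4724234342575073, 0.366131454706192), (0.02349061891436577, 0.013763809576630592), 73.44661712646484)
plain_pin 0.3 [221. 227.] 726 top [0.4414 0.388  0.0737] 0.07665664513725531 ((0.4413037896156311, 0.38907501101493835), (0.023783719167113304, 0.013726072385907173), 73.06263732910156)
small_clip 0.76 [222. 227.] 716 top [0.4414 0.3879 0.0738] 0.07667130170687884 ((0.4413037896156311, 0.38907501101493835), (0.023783719167113304, 0.013726072385907173), 73.06263732910156)
```

View pics/w1.png

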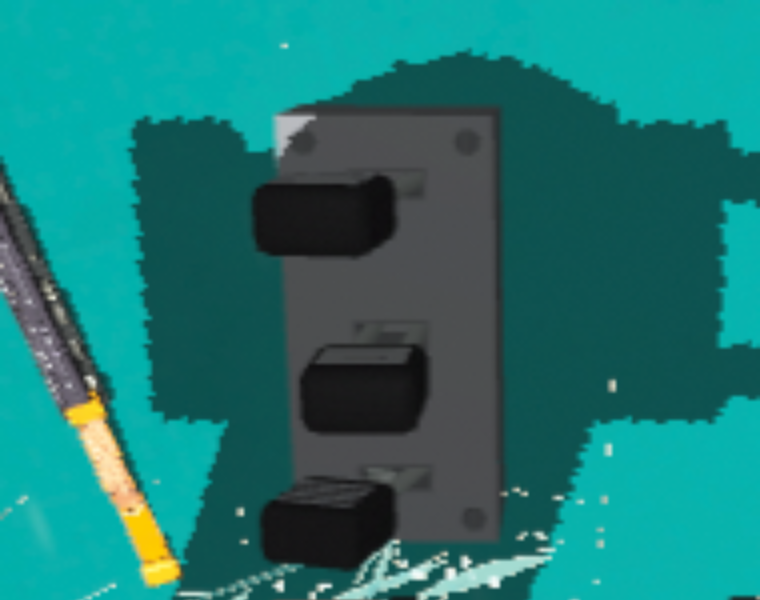

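The far head (wrist crop 325,215) is called the clip by both networks, and its legs look right in the side crop. The middle head is the pin and the low near head is the small clip. I'll measure the clip's lean and leg side from the stored clouds.

```bash
python3 - <<'E'
from h import *
a=np.radians(-15.8);ex=np.array([np.cos(a),np.sin(a)]);ey=np.array([-np.sin(a),np.cos(a)]);c=np.array([.4725,.3662])
def rk(P): d=P[...,:2]-c; return np.stack([d@ex,d@ey,P[...,2]],-1)
for n in ('w1.npz','side.npz','top.npz'):
    q=rk(np.load(n)['P']).reshape(-1,3)
    for x0 in (.036,0):
        k=q[(abs(q[:,0]-x0)<.014)&(abs(q[:,1])<.035)]
        t=k[k[:,2]>.086]
        if len(t)>15:
            X=np.c_[t[:,:2]-t[:,:2].mean(0),np.ones(len(t))]; f=np.linalg.lstsq(X,t[:,2],rcond=None)[0]
            print(n,x0,'top n',len(t),'slope x,y',f[:2].round(3),'range',np.percentile(t[:,:2],[2,98],axis=0).round(4).tolist())
        for lo in np.arange(.034,.09,.006):
            s=k[(k[:,2]>=lo)&(k[:,2]<lo+.006)]
            if len(s): print('  z%.3f'%lo,len(s),'x',np.percentile(s[:,0],[5,50,95]).round(4),'y',np.percentile(s[:,1],[5,50,95]).round(4))
E
```

```text
w1.npz 0.036 top n 32144 slope x,y [-1.425 -0.455] range [[0.0235, -0.0336], [0.0406, 0.0167]]
  z0.034 6 x [0.035  0.0363 0.0371] y [-0.0052 -0.0045 -0.0033]
  z0.040 10 x [0.034  0.0357 0.0372] y [-0.0047 -0.0041 -0.0026]
  z0.046 2 x [0.0345 0.0348 0.0352] y [-0.0038 -0.0038 -0.0037]
  z0.064 1 x [0.0412 0.0412 0.0412] y [-0.0048 -0.0048 -0.0048]
  z0.070 53 x [0.0308 0.0409 0.0426] y [-0.0058 -0.0045  0.013 ]
  z0.076 59 x [0.031  0.041  0.0426] y [-0.0053 -0.0042  0.0137]
  z0.082 100 x [0.0274 0.0398 0.0425] y [-0.0044  0.0027  0.0188]
  z0.088 489 x [0.0294 0.0354 0.0412] y [-0.0027  0.0071  0.0175]
w1.npz 0 top n 3210 slope x,y [ 1.747 -4.99 ] range [[-0.0068, -0.027], [0.0136, 0.0086]]
  z0.034 15 x [-0.001   0.0006  0.0011] y [-0.0072 -0.0034  0.0064]
  z0.040 12 x [0.0003 0.001  0.0013] y [-0.0063  0.0001  0.0077]
  z0.046 1 x [0.0014 0.0014 0.0014] y [0.0065 0.0065 0.0065]
  z0.064 13 x [-0.0038  0.0058  0.0059] y [-0.0121 -0.0064  0.0004]
  z0.070 47 x [0.0014 0.006  0.0065] y [-0.012  -0.001   0.0089]
  z0.076 50 x [-0.0031  0.006   0.0063] y [-0.0121 -0.0062  0.0087]
 
[... 2024 characters left out ...]
 -0.0053 -0.0031]
  z0.076 6 x [0.0288 0.0332 0.0404] y [-0.0061 -0.0047 -0.0017]
  z0.082 27 x [0.0288 0.0358 0.0429] y [-0.0049  0.0072  0.0176]
  z0.088 48 x [0.0301 0.0358 0.0416] y [-0.0037  0.0054  0.0162]
top.npz 0 top n 68 slope x,y [0.009 0.012] range [[-0.0068, -0.0116], [0.0065, 0.0096]]
  z0.034 3 x [0.0002 0.0013 0.0125] y [-0.0115 -0.0079  0.0177]
  z0.064 3 x [-0.0041  0.0002  0.0059] y [-0.0121 -0.0117 -0.0107]
  z0.070 3 x [-0.0019  0.0024  0.0043] y [-0.0126 -0.0121 -0.012 ]
  z0.076 3 x [-0.0068 -0.0001  0.0068] y [-0.0125 -0.01   -0.0076]
  z0.082 16 x [-0.0073  0.0009  0.0072] y [-0.0124 -0.0088  0.0062]
  z0.088 60 x [-0.0062  0.0001  0.0058] y [-0.0104 -0.0008  0.0087]
```

```bash
python3 -m handwheel '[[0.4,4.6,3.9,-3,0],[0.4,4.6,3.9,-8,0],[0.4,4.6,3.9,-9,0],[0.4,4.6,3.9,-9,0]]'
```

```text
time_s: 5.5
tcp_pos: [0.5087, 0.3583, 0.1269]
eef_rot: [179.8, 0.0, -15.8]
contact_force: [1.1, -0.2, 0.2]
gripper_width: 0.0529
gripper_force: 0.0
```

```bash
python3 -m handwheel '[[0.4,0,0.4,0,0],[0.4,0,0.4,-3,0],[0.4,0,0.4,-5.5,0],[0.4,0,0.4,-6.5,0],[0.4,0,0.4,-6.5,0]]'; python3 -c "
from h import *
s=get_state();print(s['tcp_pos'])"
```

```text
time_s: 6.12
tcp_pos: [0.5087, 0.3639, 0.0636]
eef_rot: [-180.0, -0.0, -15.8]
contact_force: [0.1, -0.2, -0.0]
gripper_width: 0.0529
gripper_force: 0.0
[0.50873505 0.36392663 0.06355156]
```

Close gently, then raise the grip and lift a little.

```bash
python3 -m handwheel '[[1,0,-0.1,-0.2,0],[1,0,-0.1,-0.2,0],[1,0,-0.1,-0.2,0],[1,0,-0.1,-0.2,0],[1,0,-0.1,-0.2,0],[1,0,-0.1,-0.2,0]]' 25; python3 -m handwheel '[[1,0,0,0,0],[1,0,0,1,0],[1,0,0,3,0],[1,0,0,6,0],[1,0,0,10,0],[1,0,0,10,0]]' 45
python3 - <<'E'
from h import *
st=get_state(); print(st['tcp_pos'],st['eef_rot'],st['gripper_width'])
p,d,P=cloud('side'); np.savez('s3.npz',p=p,P=P)
c,M=T('side'); q=np.linalg.inv(M)@np.r_[st['tcp_pos'],1]; u=int(c['fx']*q[0]/q[2]+c['cx']);v=int(c['fy']*q[1]/q[2]+c['cy']); print(u,v)
o=finder.cut_out('side','clip'); print([(x['p'],x['pixel'].tolist() if hasattr(x['pixel'],'tolist') else x['pixel'],x['region'].sum()) for x in o[:3]])
save(cv2.resize(p[v-40:v+60,u-50:u+50],(600,600),interpolation=cv2.INTER_CUBIC),'s3.png')
E
```

```text
time_s: 6.88
tcp_pos: [0.5085, 0.3624, 0.0609]
eef_rot: [180.0, -0.0, -15.8]
contact_force: [0.2, -2.7, 4.3]
gripper_width: 0.0252
gripper_force: 25.0
time_s: 7.62
tcp_pos: [0.5102, 0.3646, 0.1649]
eef_rot: [-179.6, -0.2, -15.7]
contact_force: [0.3, 0.4, -1.4]
gripper_width: 0.0246
gripper_force: 45.0
[0.51017854 0.36459885 0.16494155] [-179.60382746   -0.19563956  -15.73526518] 0.024635823132880732
276 235
[(0.59, [225.8, 278.3], np.int64(293)), (0.46, [281.0, 233.0], np.int64(149))]
```

View pics/s3.png

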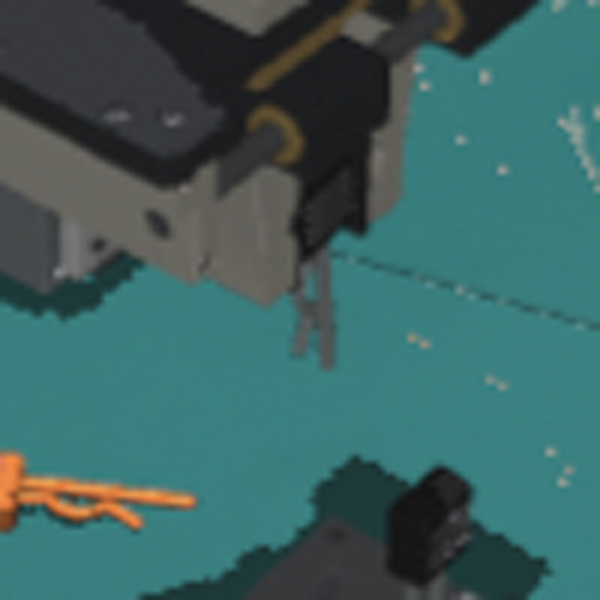

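The crop confirms the R-clip: the kinked bowed leg is at (310,315) and the straight leg runs down to its tip at (328,365). I'll work out the leg's offset from the TCP.

```bash
python3 - <<'E'
from h import *
st=get_state(); c,M=T('side'); W=np.linalg.inv(M)
Rt=R.from_euler('xyz',[180,0,-15.75],degrees=True).as_matrix(); t=np.array(st['tcp_pos'])
def px(l): q=W@np.r_[t+Rt@np.array(l),1]; return (c['fx']*q[0]/q[2]+c['cx'],c['fy']*q[1]/q[2]+c['cy'])
print('depth z cam',(W@np.r_[t,1])[2],c['fx'])
for s in (5,-5):
    for z in (5,25,49): print(s,z,np.round(px([0,s/1e3,z/1e3]),1))
print('img tip 280.7 255.8, top 280.2 237.5')
P=np.load('s3.npz')['P']; L=(P-t)@Rt
m=(abs(L[...,0])<.02)&(abs(L[...,1])<.025)
for z in range(4,56,6):
    k=m&(L[...,2]>z/1e3)&(L[...,2]<(z+6)/1e3)
    print(z,k.sum(),(L[k][:,1]*1e3).round(1)[:40].tolist(),(L[k][:,0]*1e3).round(1)[:40].tolist())
E
```

```text
depth z cam 0.831954069108388 529.2550827571293
5 5 [279.9 237.7]
5 25 [279.7 247.1]
5 49 [279.5 258.1]
-5 5 [275.9 240.9]
-5 25 [275.8 250.4]
-5 49 [275.7 261.4]
img tip 280.7 255.8, top 280.2 237.5
4 11 [4.0, 4.7, 2.4, 2.2, 4.8, 2.4, 4.1, 2.7, -4.2, -7.5, -5.3] [3.0, -0.5, 1.7, -0.5, -0.5, 1.7, 1.0, -2.1, 0.4, -0.2, -0.4]
10 14 [2.5, 3.7, 5.1, 3.4, 3.3, 2.8, 4.8, -6.9, -6.5, -6.0, -7.7, -6.8, -5.1, -6.2] [1.8, 0.6, -0.3, 2.4, 0.3, -2.1, -0.6, 2.3, 0.6, -1.0, 1.6, 0.3, -0.4, -1.2]
16 16 [4.2, 3.3, 3.0, 3.9, 0.1, 4.1, 4.4, 4.5, -5.5, -1.9, -0.6, 1.9, -5.9, -2.6, -0.4, -3.2] [3.0, 2.3, 0.0, -1.4, 1.8, 2.9, 1.1, -0.9, 1.4, 0.2, -0.9, -0.9, -1.0, -0.4, -0.7, -0.9]
22 15 [6.4, 4.8, 3.9, -2.9, 3.0, 5.3, -3.3, -4.5, -3.1, -4.6, -3.4, -2.4, -5.8, -6.1, -5.6] [0.6, 1.3, -1.4, 1.4, -0.1, -0.3, 3.1, 0.1, -0.8, 2.0, 0.9, -0.3, 1.0, -1.2, -0.9]
28 11 [5.6, 5.8, 3.7, 6.6, 4.5, 5.3, -5.1, -7.5, -5.5, -3.6, -6.1] [1.9, -0.0, 0.4, 0.5, 1.0, -0.5, 1.6, 1.7, 1.2, 0.7, 0.8]
34 5 [4.9, 6.1, 5.3, 5.5, 7.1] [1.2, 0.2, 1.5, -0.3, -1.2]
40 8 [4.8, 5.6, 7.7, 4.5, 5.6, 7.1, 5.1, 6.0] [1.1, -0.3, -0.7, 0.8, -0.3, -1.3, 1.3, -0.1]
46 0 [] []
52 0 [] []
```

```bash
python3 -m handwheel '[[1,1.5,-3,0.5,0],[1,3.5,-7.5,0.5,1],[1,5.5,-12,0.5,2],[1,7.5,-16,0.5,2.6],[1,8.8,-18.4,0,2.6],[1,8.8,-18.4,-1,2.6],[1,8.8,-18.4,-1,2.6],[1,8.8,-18.4,-1,2.6]]'
cat > look.py <<'E'
from h import *
import sys
tag=sys.argv[1]
for n in ('wrist','side'):
    st=get_state(); c,M=T(n,st); W=np.linalg.inv(M); p,d,P=cloud(n); np.savez(f'{tag}_{n}.npz',p=p,P=P)
    def px(w): q=W@np.r_[w,1]; return np.array((c['fx']*q[0]/q[2]+c['cx'],c['fy']*q[1]/q[2]+c['cy']))
    h=fromch(-.034,0); t=np.array(st['tcp_pos']); Rt=R.from_euler('xyz',st['eef_rot'],degrees=True).as_matrix()
    hp=px([*h,.088]); print(n,'tcp',t,st['eef_rot'],'hole mouth px',hp.round(1),'leg tip pred',px(t+Rt@[0,.0055,.046]).round(1),'leg top',px(t+Rt@[0,.0055,.005]).round(1))
    s=70 if n=='wrist' else 35; u,v=hp.astype(int); u0=max(u-s,0);v0=max(min(v-s,420-2*s),0); print('crop origin',u0,v0,'scale',560/(2*s))
    globals()[n]=cv2.resize(p[v0:v0+2*s,u0:u0+2*s],(400,400),interpolation=cv2.INTER_CUBIC)
save(np.hstack([wrist,side]),tag+'.png')
E
python3 look.py a1
```

```text
time_s: 8.72
tcp_pos: [0.5961, 0.1793, 0.1504]
eef_rot: [180.0, 0.0, -13.1]
contact_force: [-0.5, 0.9, -0.4]
gripper_width: 0.0245
gripper_force: 45.0
wrist tcp [0.59613108 0.17929374 0.15039132] [ 1.79977920e+02  1.96317687e-02 -1.31108883e+01] hole mouth px [289.4 222.7] leg tip pred [293.2 234.1] leg top [295.3 264.4]
crop origin 219 152 scale 4.0
side tcp [0.5962485  0.17942658 0.1506908 ] [-1.79999096e+02 -3.08432139e-03 -1.30994782e+01] hole mouth px [273.3 196.5] leg tip pred [274.4 189.4] leg top [274.6 171.8]
crop origin 238 161 scale 8.0
```

View pics/a1.png

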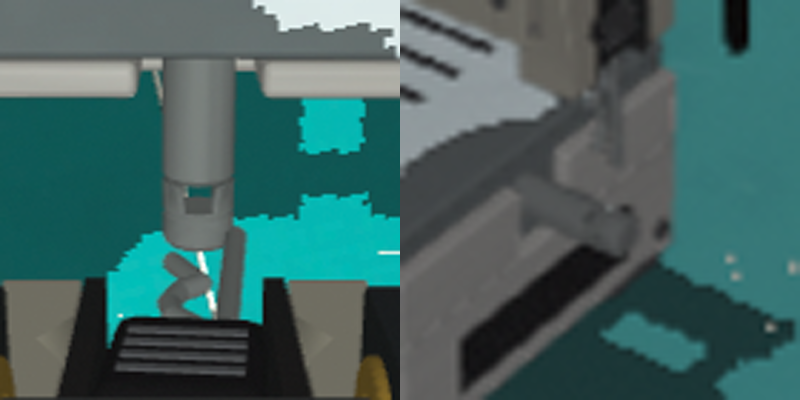

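The wrist crop shows the hole mouth at (200,199) and the straight leg's tip at (235,228), about 4 mm further to tool +y than predicted. The door stays shut. I'll measure both from the wrist depth.

```bash
cat > rel.py <<'E'
from h import *
import sys
z=np.load(sys.argv[1]+'_wrist.npz');P=z['P'];p=z['p'];c,M=T('wrist');C=M[:3,3]
st=get_state();Rt=R.from_euler('xyz',st['eef_rot'],degrees=True).as_matrix();t=np.array(st['tcp_pos'])
L=(P-t)@Rt*1e3
# leg rows
for v in range(224,266,3):
    k=(L[v,:,2]>-5)&(L[v,:,2]<60)&(abs(L[v,:,1])<22)&(abs(L[v,:,0])<14)
    u=np.where(k)[0]; print(v,[(int(a),*L[v,a].round(1).tolist()) for a in u if 290<a<312][::2])
# stud top depth, edges
S=toch(P)*1e3
for v in range(176,238,6):
    k=(S[v,:,2]>70)&(S[v,:,2]<95)&(abs(S[v,:,1])<12)&(S[v,:,0]>-50); u=np.where(k)[0]
    if len(u): print('stud',v,u.min(),u.max(),S[v,u[0]].round(1),S[v,u[-1]].round(1),'mid',S[v,u[len(u)//2]].round(1))
E
python3 rel.py a1
```

```text
224 []
227 []
230 []
233 [(298, -0.2, 8.6, 48.5), (300, 1.1, 9.6, 44.9), (302, 1.2, 10.7, 44.6), (304, 0.5, 12.0, 46.4)]
236 [(298, 0.8, 8.3, 40.8), (300, 0.7, 9.4, 41.0), (302, 1.0, 10.5, 40.3), (304, -0.0, 11.8, 43.0)]
239 [(297, -0.9, 7.7, 40.6), (299, 1.3, 8.6, 34.8), (301, 1.2, 9.7, 35.1), (303, 1.0, 10.9, 35.8)]
242 [(297, 0.2, 7.5, 33.2), (299, 0.8, 8.5, 31.8), (301, 1.5, 9.5, 30.1), (303, 0.5, 10.7, 32.4)]
245 [(297, 0.4, 7.3, 28.4), (299, 0.7, 8.3, 27.7), (301, 1.2, 9.3, 26.5), (303, 0.6, 10.5, 27.9)]
248 [(291, 1.1, 4.0, 22.6), (297, 0.4, 7.2, 24.3), (299, 1.2, 8.1, 22.3), (301, 0.7, 9.2, 23.6), (303, 0.4, 10.3, 24.2)]
251 [(291, -0.6, 4.0, 22.6), (293, -0.8, 5.0, 23.2), (297, 0.7, 7.0, 19.6), (299, 0.7, 8.0, 19.6), (301, 0.7, 9.0, 19.5), (303, -0.1, 10.2, 21.4)]
254 [(291, -2.4, 4.0, 22.9), (296, 0.7, 6.4, 15.9), (298, 1.3, 7.3, 14.5), (300, 0.5, 8.4, 16.4), (302, 0.3, 9.4, 16.7), (311, 8.0, 12.5, -1.0)]
257 [(295, 0.4, 5.8, 12.9), (297, 0.8, 6.7, 12.0), (299, 1.3, 7.6, 10.7), (301, 1.1, 8.6, 11.1), (303, -0.6, 9.8, 15.1)]
260 [(295, 0.5, 5.6, 9.0), (297, 0.9, 6.6, 8.1), (
[... 354 characters left out ...]
4  80.5] [-13.8  -7.3  79.8] mid [-11.9   0.3  87.7]
stud 194 276 300 [-17.2   8.4  81.6] [-17.1  -6.7  82. ] mid [-15.8   0.9  87.1]
stud 200 276 300 [-21.1   8.4  81.7] [-20.7  -6.7  83.1] mid [-19.5   0.9  87.5]
stud 206 276 300 [-25.5   8.4  79.9] [-24.9  -6.7  82. ] mid [-23.4   0.9  87.2]
stud 212 276 300 [-29.3   8.4  80.7] [-28.9  -6.8  82.1] mid [-26.8   0.9  88.6]
stud 218 276 300 [-32.9   8.4  81.9] [-32.6  -6.8  82.8] mid [-34.8  -2.6  76.1]
stud 224 276 300 [-37.2   8.5  81.1] [-36.6  -6.9  82.8] mid [-37.3   0.8  80.8]
stud 230 276 300 [-41.7   8.5  80.2] [-41.   -6.9  82.1] mid [-39.1   0.8  87.1]
stud 236 278 297 [-44.2   7.2  84.5] [-44.3  -5.   84.3] mid [-43.2   0.8  87.1]
```

```bash
python3 -m handwheel '[[1,0.2,0.3,0,0],[1,0.44,0.6,0,0],[1,0.44,0.6,-0.5,0],[1,0.44,0.6,-1.0,0],[1,0.44,0.6,-1.0,0]]'; python3 look.py a2 && python3 rel.py a2 | grep -v stud | head -8
```

```text
time_s: 9.45
tcp_pos: [0.6004, 0.1842, 0.1398]
eef_rot: [179.9, 0.1, -13.2]
contact_force: [0.2, 0.4, -0.0]
gripper_width: 0.0246
gripper_force: 45.0
wrist tcp [0.60041875 0.18419494 0.13983641] [ 1.79946709e+02  5.85564707e-02 -1.31816259e+01] hole mouth px [299.2 233.2] leg tip pred [293.2 234.1] leg top [295.3 264.4]
crop origin 229 163 scale 4.0
side tcp [0.60065851 0.18427392 0.14023224] [ 1.79965021e+02  3.06573338e-02 -1.31791330e+01] hole mouth px [273.3 196.5] leg tip pred [271.4 194.5] leg top [271.4 177.2]
crop origin 238 161 scale 8.0
224 [(291, 3.4, 4.7, 53.5), (293, 3.2, 5.9, 54.2), (295, 3.2, 7.1, 54.1), (297, 3.9, 8.2, 52.3), (299, 3.8, 9.4, 52.5), (301, 3.6, 10.6, 53.0), (303, 3.7, 11.8, 52.6), (305, 3.6, 13.0, 53.0), (307, 2.7, 14.3, 55.7), (309, 1.4, 15.8, 59.3)]
227 [(291, 0.8, 4.7, 55.6), (294, 1.0, 6.5, 55.0), (296, 1.2, 7.7, 54.3), (298, 1.8, 8.8, 52.9), (300, 1.8, 10.0, 52.9), (302, 1.0, 11.3, 55.1), (304, 0.5, 12.6, 56.5), (306, 1.3, 13.7, 54.3), (308, 1.4, 14.9, 53.8), (310, 0.4, 16.3, 56.8)]
230 [(291, -0.8, 4.7, 54.6), (303, -2.4, 12.2, 59.0), (305, -0.6, 
[... 549 characters left out ...]
, 6.0, 54.4), (295, -6.0, 7.1, 53.1), (297, -0.7, 7.8, 39.6), (299, 0.8, 8.7, 35.7), (301, 0.8, 9.8, 35.7), (303, 0.4, 11.0, 36.8), (305, -6.8, 13.3, 55.2), (307, -6.9, 14.5, 55.4), (309, -7.2, 15.8, 56.3)]
242 [(291, -8.2, 4.7, 53.9), (293, -8.1, 5.9, 53.6), (295, -8.2, 7.2, 53.9), (297, 0.1, 7.5, 33.1), (299, 0.9, 8.6, 31.2), (301, 1.1, 9.6, 30.6), (303, 0.2, 10.8, 32.9), (305, -8.3, 13.2, 54.0), (307, -8.9, 14.5, 55.5), (309, -9.5, 15.9, 57.2)]
245 [(291, -9.8, 4.7, 53.0), (293, -9.9, 5.9, 53.1), (295, -10.0, 7.2, 53.5), (297, 0.3, 7.4, 28.3), (299, 0.8, 8.4, 27.0), (301, 0.7, 9.5, 27.2), (303, 0.1, 10.6, 28.7), (305, -10.2, 13.2, 53.8), (307, -10.7, 14.5, 55.1), (309, -11.8, 16.0, 57.8)]
```

View pics/a2.png

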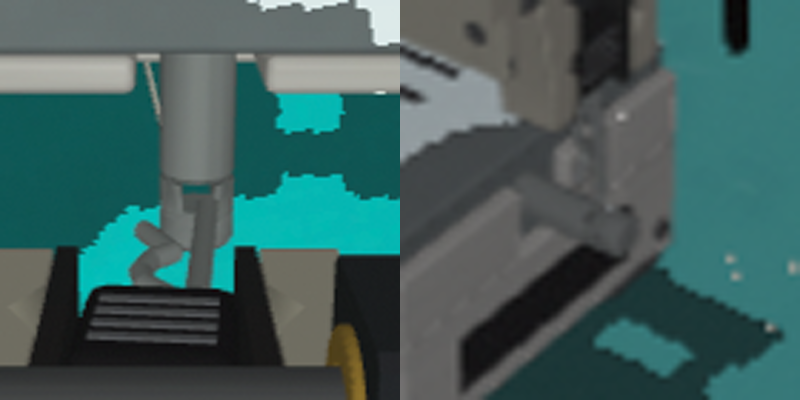

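```bash
python3 - <<'E'
from h import *
z=np.load('a1_wrist.npz');p=z['p'];g=p.mean(-1).astype(int)
print('cols 274..303'); 
for v in range(212,232): print(v,g[v,274:304].tolist())
c=imaging.get_calibration('wrist'); t=np.array([.5962,.17936,.1505]);M=np.eye(4);M[:3,:3]=R.from_euler('xyz',[180,0,-13.1],degrees=True).as_matrix();M[:3,3]=t;M=M@np.array(c['hand_eye'])
def at(u,v,zz):
    d=M[:3,:3]@[(u-c['cx'])/c['fx'],(v-c['cy'])/c['fy'],1]; s=(zz-M[2,3])/d[2]; return toch(M[:3,3]+s*d)*1e3
for v in (214,217,218,220,222,224,226,228): print(v,at(288.5,v,.0875).round(2))
for u in (284,285,292,293): print(u,at(u,222,.0875).round(2))
E
```

```text
cols 274..303
212 [61, 65, 77, 93, 99, 103, 107, 112, 115, 116, 119, 120, 123, 124, 124, 123, 120, 117, 113, 111, 111, 109, 105, 99, 96, 89, 75, 62, 61, 61]
213 [62, 63, 71, 86, 99, 103, 107, 112, 115, 116, 119, 121, 123, 124, 124, 122, 121, 117, 113, 111, 110, 109, 105, 99, 95, 86, 66, 61, 61, 61]
214 [62, 66, 67, 73, 88, 99, 107, 111, 114, 116, 119, 121, 122, 123, 124, 123, 121, 117, 112, 110, 109, 108, 104, 97, 86, 76, 69, 63, 62, 61]
215 [62, 69, 76, 75, 81, 81, 82, 93, 102, 109, 111, 113, 117, 123, 123, 122, 120, 114, 106, 104, 99, 97, 88, 81, 79, 74, 75, 64, 61, 61]
216 [63, 68, 80, 89, 83, 85, 81, 83, 85, 90, 92, 93, 94, 95, 95, 95, 93, 91, 88, 88, 86, 80, 77, 81, 84, 84, 79, 61, 62, 61]
217 [62, 68, 80, 90, 88, 93, 95, 94, 92, 103, 105, 73, 79, 81, 85, 78, 76, 74, 69, 72, 79, 91, 96, 94, 84, 86, 79, 61, 60, 62]
218 [62, 68, 79, 91, 88, 90, 100, 105, 100, 99, 99, 60, 60, 60, 61, 62, 61, 61, 63, 72, 93, 107, 98, 89, 85, 84, 79, 62, 62, 61]
219 [62, 67, 78, 89, 86, 90, 98, 105, 106, 110, 116, 61, 60, 61, 61, 60, 60, 61, 65, 75, 98, 110, 99, 90, 86, 84, 76, 61, 62, 62]
220 [61, 6
[... 1260 characters left out ...]
 116, 116, 116, 115, 114, 112, 111, 112, 110, 106, 103, 99, 90, 100, 124, 125, 124]
230 [62, 68, 75, 88, 94, 99, 104, 108, 111, 112, 114, 115, 116, 116, 118, 117, 117, 117, 117, 116, 115, 112, 107, 103, 98, 90, 100, 122, 123, 122]
231 [62, 67, 75, 88, 95, 100, 105, 109, 111, 113, 113, 114, 116, 117, 118, 118, 117, 116, 116, 116, 114, 111, 108, 103, 97, 89, 83, 94, 103, 121]
214 [-28.45   0.67  87.5 ]
217 [-30.4    0.66  87.5 ]
218 [-31.06   0.66  87.5 ]
220 [-32.37   0.65  87.5 ]
222 [-33.68   0.65  87.5 ]
224 [-35.     0.64  87.5 ]
226 [-36.32   0.64  87.5 ]
228 [-37.65   0.63  87.5 ]
284 [-33.68   3.46  87.5 ]
285 [-33.68   2.83  87.5 ]
292 [-33.68  -1.53  87.5 ]
293 [-33.68  -2.16  87.5 ]
```

```bash
python3 -m handwheel '[[1,0.04,0.16,0,0],[1,0.04,0.16,0,0],[1,0.03,0.13,-0.4,0],[1,0.03,0.11,-0.7,0],[1,0.02,0.09,-1.0,0],[1,0.02,0.09,-1.0,0]]'
```

```text
time_s: 10.3
tcp_pos: [0.6009, 0.1853, 0.1302]
eef_rot: [180.0, 0.0, -13.2]
contact_force: [-0.1, -1.0, -0.9]
gripper_width: 0.0241
gripper_force: 45.0
```

```bash
python3 -m handwheel '[[1,0,-0.02,-0.3,0],[1,-0.01,-0.05,-0.6,0],[1,-0.01,-0.06,-0.8,0],[1,-0.01,-0.06,-0.8,0]]'; python3 look.py a3|head -1;  python3 - <<'E'
from h import *
z=np.load('a3_wrist.npz');g=z['p'].mean(-1).astype(int);P=z['P']
st=get_state();L=(P-st['tcp_pos'])@R.from_euler('xyz',st['eef_rot'],degrees=True).as_matrix()*1e3
for v in range(228,268,4):
    k=np.where((L[v,:,0]>-3)&(L[v,:,0]<4)&(L[v,:,1]>2)&(L[v,:,1]<16)&(L[v,:,2]<48))[0]
    print(v,[(int(u),L[v,u].round(1).tolist()) for u in k[::3]])
E
```

```text
time_s: 10.8
tcp_pos: [0.6008, 0.1847, 0.1224]
eef_rot: [180.0, 0.0, -13.2]
contact_force: [-0.1, 0.3, -1.5]
gripper_width: 0.0248
gripper_force: 45.0
wrist tcp [0.60083688 0.18473671 0.12238931] [ 1.79981960e+02  1.77146661e-02 -1.31713798e+01] hole mouth px [301.7 244.8] leg tip pred [293.2 234.1] leg top [295.3 264.4]
228 []
232 [(288, [3.9, 2.5, 38.9])]
236 [(288, [1.1, 2.5, 40.0]), (291, [1.6, 4.1, 38.7]), (294, [2.8, 5.7, 35.6]), (297, [3.1, 7.4, 34.7]), (300, [3.5, 9.0, 33.8]), (303, [3.0, 10.7, 35.0]), (306, [2.8, 12.3, 35.5]), (309, [1.9, 14.2, 37.9])]
240 [(288, [-0.7, 2.5, 38.5]), (291, [0.1, 4.1, 36.5]), (294, [-0.1, 5.8, 37.0]), (299, [1.0, 8.4, 34.0]), (302, [0.8, 10.1, 34.5]), (306, [-0.1, 12.5, 36.9]), (309, [0.4, 14.1, 35.6]), (312, [-0.5, 15.9, 37.9])]
244 [(290, [-2.6, 3.6, 37.3]), (293, [-2.2, 5.2, 36.1]), (298, [1.1, 7.7, 27.9]), (301, [1.3, 9.2, 27.5]), (304, [-0.5, 11.1, 32.0]), (308, [-2.6, 13.7, 37.3]), (311, [-2.6, 15.3, 37.1])]
248 [(288, [0.6, 2.3, 23.7]), (291, [0.8, 3.8, 23.2]), (298, [1.3, 7.4, 22.0]), (301, [1.1, 9.0, 22.6])]
252 [(288, [-0.1, 2.2, 20.0]), (291, [-0.5, 3.8, 21.1]), (297, [0.9, 6.8, 17.7]), (300, [1.0, 8.3, 17.6]), (303, [-0.3, 10.0, 20.7])]
256 [(295, [0.2, 5.7, 14.4]), (298, [1.5, 7.0, 11.4]), (301, [0.7, 8.6, 13.3])]
260 [(295, [0.3, 5.5, 9.4]), (298, [0.8, 6.9, 8.3]), (302, [0.1, 9.0, 9.9])]
264 []
```

View pics/a3.png

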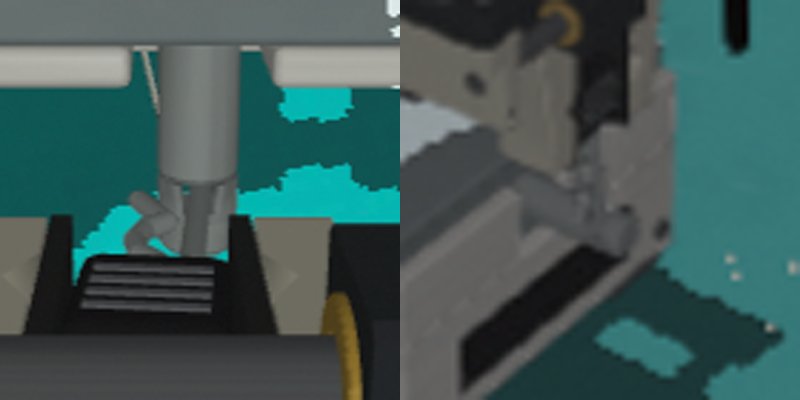

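The wrist crop shows the leg standing in the hole at (200,185), with no contact force. I keep pushing down along the leg.

```bash
python3 -m handwheel '[[1,0,-0.03,-0.4,0],[1,-0.01,-0.06,-0.8,0],[1,-0.02,-0.09,-1.2,0],[1,-0.02,-0.09,-1.2,0]]';  python3 -m handwheel '[[1,0,-0.03,-0.3,0],[1,0,-0.04,-0.6,0],[1,0,-0.04,-0.6,0]]'
```

```text
time_s: 11.4
tcp_pos: [0.6007, 0.184, 0.1103]
eef_rot: [180.0, 0.0, -13.2]
contact_force: [0.0, 1.2, -1.6]
gripper_width: 0.024
gripper_force: 45.0
time_s: 11.78
tcp_pos: [0.6007, 0.1836, 0.1046]
eef_rot: [-180.0, -0.0, -13.2]
contact_force: [-1.1, 0.8, 2.6]
gripper_width: 0.024
gripper_force: 45.0
```

```bash
python3 -m handwheel '[[1,0,-0.03,-0.4,0],[1,-0.01,-0.05,-0.8,0],[1,-0.01,-0.05,-0.8,0]]'; python3 -m handwheel '[[1,0,0,-0.3,0],[1,0,0,-0.6,0],[1,0,0,-0.6,0]]'
```

```text
time_s: 12.15
tcp_pos: [0.6001, 0.1828, 0.0955]
eef_rot: [179.9, 0.1, -13.2]
contact_force: [-0.5, 0.8, -3.4]
gripper_width: 0.0243
gripper_force: 45.0
time_s: 12.52
tcp_pos: [0.6006, 0.1828, 0.0907]
eef_rot: [180.0, 0.0, -13.2]
contact_force: [-2.3, 0.4, 2.0]
gripper_width: 0.0239
gripper_force: 45.0
```

```bash
python3 -m handwheel '[[1,0,0,0.15,0],[0.5,0,0,0.15,0],[0.5,0,0,0.15,0],[0.5,0,0,0.15,0],[0.5,0,0,0.15,0]]';  python3 -m handwheel '[[0.5,0,0,2,0],[0.5,0,0,6,0],[0.5,0,0,10,0],[0.5,-4,1,13,0],[0.5,-4,1,13,0]]'; python3 - <<'E'
from h import *
out=[]
for n in ('wrist','side'):
    p,d,P=cloud(n); o=finder.cut_out(n,'clip'); st=get_state()
    for x in o[:3]:
        t=toch(P[x['region']])*1e3; print(n,round(x['p'],2),x['pixel'],np.nanpercentile(t,[2,50,98],axis=0).round(1).tolist())
    c,M=T(n); W=np.linalg.inv(M); q=W@np.r_[fromch(-.034,0),.09,1]; u=int(c['fx']*q[0]/q[2]+c['cx']);v=int(c['fy']*q[1]/q[2]+c['cy']); s=60 if n=='wrist' else 35
    u0=max(0,min(u-s,560-2*s)); v0=max(0,min(v-s,420-2*s)); out.append(cv2.resize(p[v0:v0+2*s,u0:u0+2*s],(400,400),interpolation=cv2.INTER_CUBIC))
    S=toch(P)*1e3
    H=S[(abs(S[...,0]+34)<14)&(abs(S[...,1])<25)&(S[...,2]>92)&(S[...,2]<135)]
    for lo in range(92,132,4):
        k=H[(H[:,2]>lo)&(H[:,2]<lo+4)]
        if len(k): print('  z',lo,len(k),np.percentile(k[:,:2],[3,97],axis=0).round(1).tolist())
    D=S[(abs(S[...,1])<78)&(abs(S[...,1])>30)&(S[...,0]<3)&(S[...,0]>-60)&(S[...,2]>80)&(S[...,2]<97)]; print('door top x',np.percentile(D[:,0],[5,50,95]) if len(D) else 0)
save(np.hstack(out),'f1.png')
E
```

```text
time_s: 13.15
tcp_pos: [0.6007, 0.1831, 0.0922]
eef_rot: [-180.0, -0.0, -13.2]
contact_force: [0.1, -0.9, -0.1]
gripper_width: 0.0437
gripper_force: 0.0
time_s: 13.78
tcp_pos: [0.5604, 0.194, 0.2256]
eef_rot: [-179.8, -0.2, -13.1]
contact_force: [-0.2, -0.5, -0.7]
gripper_width: 0.0436
gripper_force: 0.0
wrist 0.79 [138.1, 149.4] [[-87.9, 129.5, -0.8], [-45.7, 157.7, 10.9], [-26.3, 177.3, 14.9]]
  z 100 11 [[-32.5, -4.2], [-25.0, 16.5]]
  z 104 23 [[-29.5, -4.0], [-24.8, 15.7]]
  z 108 5 [[-26.7, -2.9], [-24.6, 18.3]]
  z 112 26 [[-30.2, -2.3], [-24.6, 17.2]]
  z 116 100 [[-39.1, -2.7], [-24.6, 20.6]]
  z 120 583 [[-38.0, -1.9], [-26.1, 19.1]]
  z 124 2 [[-36.7, 0.3], [-34.8, 0.9]]
door top x [-9.75705559 -6.02746092 -2.39959248]
side 0.78 [272.9, 189.4] [[-39.4, -21.1, 43.2], [-33.7, 11.3, 105.6], [-10.8, 22.6, 122.6]]
side 0.59 [222.5, 277.3] [[-84.4, 134.0, -1.5], [-47.4, 165.1, 7.8], [-28.8, 182.1, 14.5]]
  z 92 3 [[-36.6, 5.5], [-28.6, 19.2]]
  z 96 11 [[-39.3, 2.5], [-25.5, 20.8]]
  z 100 20 [[-39.9, 3.7], [-27.6, 21.0]]
  z 104 23 [[-39.7, -0.2], [-26.7, 21.7]]
  z 108 19 [[-39.3, 0.6], [-27.4, 23.0]]
  z 112 17 [[-39.1, 3.5], [-31.3, 23.4]]
  z 116 33 [[-39.4, 0.5], [-24.7, 22.1]]
  z 120 37 [[-38.0, 1.1], [-27.1, 22.6]]
door top x [-9.94167456 -5.81214305  2.19289507]
```

View pics/f1.png

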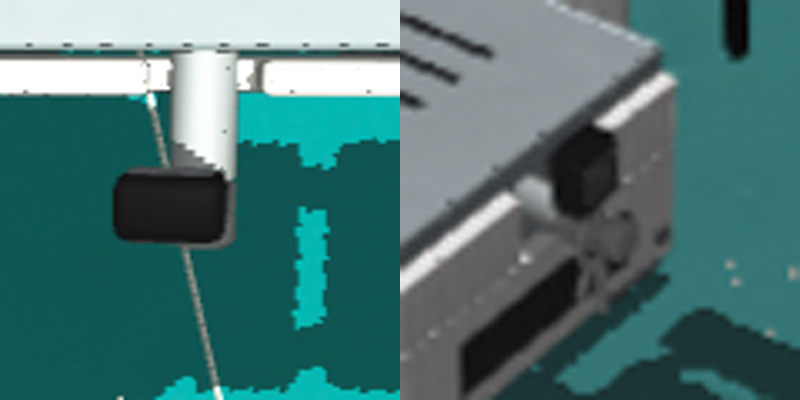

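The last picture shows the clip seated: in the side crop the bow is round the stud at (600,250), the leg comes out below at (595,290) and the head is above at (585,170). The head's top is at about 122 mm, where 124 mm is expected when seated. The door is shut and the robot is clear.

```bash
python3 -c "
from plant import r
print(r.close_job())"
```

```text
the job is handed in; nothing more can be done
None
```

The door is shut with the stud through its notch, and the larger R-clip is pushed through the cross hole with its bow snapped round the stud (leaning about 4°) and released; nothing else was moved, and the job was handed in at about 14 s.

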